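# Roll the long bearing sleeve up to the stop

### The job

Two bearing sleeves wait at the foot of the two-lane loading ramp. With the closed fingertips behind it, slowly push the longer sleeve (well under 20 cm/s) up its lane, over the crest and into the seat against the stop plate, without ever letting it run free or roll back, then take the hand away. Do not grip or lift anything; leave the shorter sleeve where it waits and do not disturb the things standing round the ramp.

Things in the scene. Friction and masses are not known exactly. Their poses are not given: they have to be found in the camera images.
- ramp: Fixed ramp of grey sheet with aluminium rails and stop, with two equal lanes on a dark base plate, 176 x 136 mm. Origin: on the bench under its middle; x points up the lanes (within 0.4 rad of straight ahead), y left across them, z up. Lanes are centred at y = +29 and -29 mm, 52 mm wide, between 6 mm thick guide rails only 9 mm above the lane floor. The front end is open, its edge at x = -82, z = 11.5 mm.
- long_sleeve: The longer ground, smooth steel sleeve (roller; friction about 0.25, also against the fingers): cylinder 40 mm in diameter, 48 mm long, about 0.25 kg, brass and dark bore at its ends; lies across one of the two lanes (either one) at the foot of the ramp. Origin: its centre; y is its axis (x and z turn as it rolls).
- short_sleeve: The shorter steel sleeve: 40 mm in diameter, 30 mm long, about 0.16 kg; lies at the foot of the other lane and is to stay there. Origin: its centre; y is its axis.
- seat_left (a point): Centre of a sleeve seated against the stop in the left lane: ramp x = 62, y = 29, z = 44 mm. The upright stop's face is at ramp x = 82 mm, its top at z = 58 mm. The floor falls from the crest to the stop at 12 deg, so past the crest the sleeve settles by itself against the stop and stays.
- seat_right (a point): The same point of the right lane (ramp y = -29 mm).
- crest (a point): Top edge of the slope, midway between the lanes: ramp x = 46, z = 27 mm, 16 mm before the seat. A sleeve goes over it with its axis at ramp x = 46, z = 47 mm.
- ramp_plane (a point): Foot of the slope, on its floor midway between the lanes (ramp x = -62, z = 8 mm). x points up the 10 deg slope, z square to it. Towards the front the floor rises again at 10 deg, so a sleeve rests here with its axis at ramp x = -62, z = 28.3 mm. On the slope its axis has z = 20 mm in this point's frame, and it rolls back if let go.
- white_canister: Loose white screw canister, 39 mm in diameter, 56 mm high, standing left of the ramp; leave it. Origin: centre of its underside.
- eyepiece: Loose black eyepiece, 35 mm in diameter, 50 mm high, standing right of the ramp; leave it. Origin: centre of its underside.
- square_case: Loose grey-green case, 64 x 62 x 18 mm, lying right of the ramp's front; leave it. Origin: centre of its underside.
- flat_case: Loose flat black case, 42 x 92 x 14 mm, lying farther left of the ramp; leave it. Origin: centre of its underside.
Mind the look-alikes: they are no part of the job. Of the things that look like the ramp, the middle-sized one is meant.

How it is judged (in metres and radians):
On the way:
1. the long sleeve rolls up the middle of the slope, on its floor (x of long_sleeve in the frame of ramp between -0.03 and 0.035 m and z of long_sleeve in the frame of ramp_plane below 0.025 m), for 0.1 s.
At the end, for the whole second after the job is handed in: The long sleeve is at rest in the seat at the head of its lane: centre within 6 mm of the seat point and within 4 mm of it along the lane, its axis across the lane within 0.12 rad. The short sleeve is within 8 mm of its start, the four loose things within 15 mm of theirs ((distance between long_sleeve and seat_left below 0.006 m or distance between long_sleeve and seat_right below 0.006 m) and x of long_sleeve in the frame of ramp between 0.058 and 0.066 m and angle between the y axis of long_sleeve and the y axis of ramp, either way round below 0.12 rad and linear speed of long_sleeve below 0.01 m/s and distance of short_sleeve from where it was at the start of the episode below 0.008 m and distance of each of white_canister, eyepiece, square_case, flat_case from where it was at the start of the episode below 0.015 m); the robot touches nothing.
It fails at once if the long sleeve is lifted (more than 7 mm off the slope's plane) (z of long_sleeve in the frame of ramp_plane above 0.027 m).
It fails at once if the long sleeve runs free or rolls back on the slope (faster than 0.2 m/s before the crest) (x of long_sleeve in the frame of ramp below 0.044 m and linear speed of long_sleeve above 0.2 m/s).
It fails at once if the short sleeve is moved more than 12 mm (distance of short_sleeve from where it was at the start of the episode above 0.012 m).
It fails at once if a bystander is moved more than 20 mm (distance of any of white_canister, eyepiece, square_case, flat_case from where it was at the start of the episode above 0.02 m).
It also fails if it takes over 38 s, if anything falls off the work surface, if the arm or the gripper's body presses on something with over 40 N, if the wrist force passes 120 N, or if a joint passes its speed limit or range.

### The arm

A 7-joint arm with a two-finger parallel gripper is mounted at the origin on a cart in front of the work surface, level with it; the furniture and walls round the work are solid. World frame = base frame: x ahead of the robot, y to its left, z up, the work surface at z = 0. Lengths are in mm, angles in rad, forces in N, time in s.
With the tool pointing down it reaches from about 350 to 900 mm from the base axis. Payload 19.9 kg.
Tool frame: the origin (TCP) lies at the very end of the fingers, on their centre line; the grasp point (between the pads) lies 19 mm behind it (env.grip_depth is the distance from the TCP to the grasp point, in mm); z points along the fingers, y is the line along which they close (so a half turn about z gives the same grasp; the last joint's range is limited). The gripper opens to 94 mm and grips with 3 to 60 N. Pads are 16 mm wide; open, the fingers measure 119 mm over their backs; the gripper's body (75 mm by 177 mm) begins 78 mm behind the grasp point.
Start: joints at [1.065, 0.417, -0.01, 1.614, 0.005, 1.111, -0.053], TCP at [279.584, -558.956, 205.425] pointing down, gripper open.
Joint ranges: [-2.81, 2.81], [-0.39, 2.02], [-1.27, 1.25], [0.06, 2.57], [-1.19, 4.33], [0.19, 2], [-2.82, 2.82]. Speed limits (rad/s): [1.89, 1.89, 2.39, 2.39, 3.01, 3.01, 3.01].

### API

Orientations are given as a 3x3 rotation matrix whose columns are the frame's x, y, z axes.
In Python, from plant import env gives the robot as it stands. Calls block until the motion is done:
- env.reach(position, orientation): joint-space move of the TCP to a pose.
- env.servo_line(position, frame=None, speed=150): straight line of the TCP; frame=None keeps the orientation; speed is the mean speed in mm/s.
- env.set_joints(angles): joint-space move.
- env.move_gripper(opening): finger opening in mm; the grip force is fixed at half the most; returns when the fingers have stopped.
- env.dwell(seconds).
- env.ik(position, orientation): joint angles nearest the present ones, or None.
- env.observe(): the state.
- env.read_camera(name): name is "scene" or "top" or "wrist"; returns the picture (400x640x3 uint8, blue, green, red); there is no depth.
- env.camera_params(name): a dict with "fx", "fy", "cx", "cy" (pixels), "pose" (4x4, takes a point from camera to world coordinates); the wrist camera has in their place "mount" (4x4, takes a point from camera to tool coordinates, whose origin is the TCP and whose axes are the flange's). Camera axes: x right, y down, z forward; pixel columns grow to the right and rows downward; lengths in mm; the calibration is good to about 2 mm. A picture is of the moment at which its call begins: read the wrist's pose just before it. camera_params takes no time and is no camera call.
A pose or a line that the arm cannot do raises env.MotionError and nothing moves.
- env.finish_job(): hands the job in; it is judged then, once.
Trained networks look in the newest picture that a camera, given by its name, has taken for a name from the list of things; names that differ only in an ending like _2 or _b are one class to them, and where a whole thing is asked for, a point or a joint stands for the part that bears it (a point fixed in the world has none). Each returns a list of dicts, best first, with "conf" (0 to 1); they miss things now and then, are a little off and sometimes report something else, mostly with a low value. They report only what shows in the picture. A call takes as long as a camera call. They do not tell look-alikes from the thing itself.
- env.recognise(target, camera): "point" ([column, row] in pixels, amid what is visible of it).
- env.spot_point(target, camera): "point" ([column, row] in pixels: a listed point, or the origin of a listed thing).
The state is a dict: "clock": time; "joint_pos": joint angles; "qvel": joint speeds; "effort": joint torques, N m; "position": TCP position; "tool_rot": TCP orientation; "contact_force": force on the tool from outside, world axes, zero at the start; "moment": the same for the moment, N m; "grip_width": finger opening in mm; "finger_force": force on a finger pad.
Only numpy, scipy, OpenCV 4.12 (cv2) and the standard library are available. Lean on these libraries where they do the work, as an engineer would, in place of code of your own. Each camera call takes 0.05 s, during which the arm holds its last target. There are 200 camera calls.

## Working session

There is one attempt and no reset: what is moved stays moved. The work goes in short steps, each a Python script; the robot and the scene stay as the last script left them, time stands still between calls to the robot, and variables do not carry over. Pictures are saved under pics/ and viewed, at most 10 in all, crops included, and the job is handed in when it is done.

```bash
mkdir -p pics; ls
python3 - <<'E'
from plant import env
import cv2,numpy as np
for n in("top","scene"):
    im=env.read_camera(n); cv2.imwrite(f"pics/{n}0.png",im)
    p=env.camera_params(n); print(n,{k:np.round(v,3).tolist() for k,v in p.items()})
    for t in("ramp","long_sleeve","short_sleeve","seat_left","seat_right","crest","ramp_plane","white_canister","eyepiece"):
        print(t,[(np.round(d["point"]).tolist(),round(d["conf"],2)) for d in env.spot_point(t,n)][:5])
print(np.round(env.camera_params("wrist")["mount"],3).tolist(), env.observe()["clock"])
E
```

```text
pics
top {'fx': 495.419, 'fy': 495.419, 'cx': 317.242, 'cy': 200.661, 'pose': [[-0.001, -0.999, 0.042, 532.7], [-1.0, 0.001, -0.008, 88.416], [0.008, -0.042, -0.999, 1067.583], [0.0, 0.0, 0.0, 1.0]]}
ramp [([240.0, 252.0], 0.85), ([210.0, 129.0], 0.81), ([363.0, 206.0], 0.58)]
long_sleeve [([375.0, 235.0], 0.77)]
short_sleeve [([349.0, 229.0], 0.54), ([363.0, 234.0], 0.42)]
seat_left [([200.0, 106.0], 0.88), ([216.0, 214.0], 0.81), ([364.0, 172.0], 0.76)]
seat_right [([391.0, 178.0], 0.92), ([250.0, 212.0], 0.72), ([224.0, 113.0], 0.62), ([377.0, 181.0], 0.54), ([367.0, 205.0], 0.16)]
crest [([209.0, 113.0], 0.69), ([231.0, 222.0], 0.68), ([378.0, 179.0], 0.67)]
ramp_plane [([241.0, 290.0], 0.93), ([205.0, 151.0], 0.89), ([364.0, 232.0], 0.88)]
white_canister [([315.0, 189.0], 0.55)]
eyepiece [([428.0, 200.0], 0.52)]
scene {'fx': 400.966, 'fy': 400.966, 'cx': 323.645, 'cy': 196.65, 'pose': [[0.716, -0.529, 0.456, 203.079], [-0.698, -0.557, 0.45, -309.757], [0.016, -0.64, -0.768, 717.49], [0.0, 0.0, 0.0, 1.0]]}
ramp [([347.0, 252.0], 0.83), ([234.0, 198.0], 0.74), ([298.0, 138.0], 0.56)]
long_sleeve [([329.0, 265.0], 0.92)]
short_sleeve [([318.0, 243.0], 0.72)]
seat_left [([306.0, 114.0], 0.98), ([247.0, 155.0], 0.8)]
seat_right [([314.0, 124.0], 0.88), ([264.0, 173.0], 0.8), ([383.0, 233.0], 0.56)]
crest [([368.0, 230.0], 0.76), ([309.0, 128.0], 0.72), ([251.0, 176.0], 0.56)]
ramp_plane [([284.0, 139.0], 0.97), ([323.0, 262.0], 0.8), ([206.0, 215.0], 0.8)]
white_canister [([317.0, 211.0], 0.55)]
eyepiece [([401.0, 287.0], 0.58), ([324.0, 263.0], 0.21)]
[[0.0, -0.961, -0.276, 81.177], [1.0, 0.0, 0.001, 0.899], [-0.001, -0.276, 0.961, -179.388], [0.0, 0.0, 0.0, 1.0]] 1.0
```

Run:
```python
import cv2
a=cv2.imread("pics/top0.png")
cv2.imwrite("pics/top_crop.png",cv2.resize(a[80:320,150:470],None,fx=2.5,fy=2.5,interpolation=cv2.INTER_CUBIC))
```

```text
(no output)
```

View pics/top_crop.png

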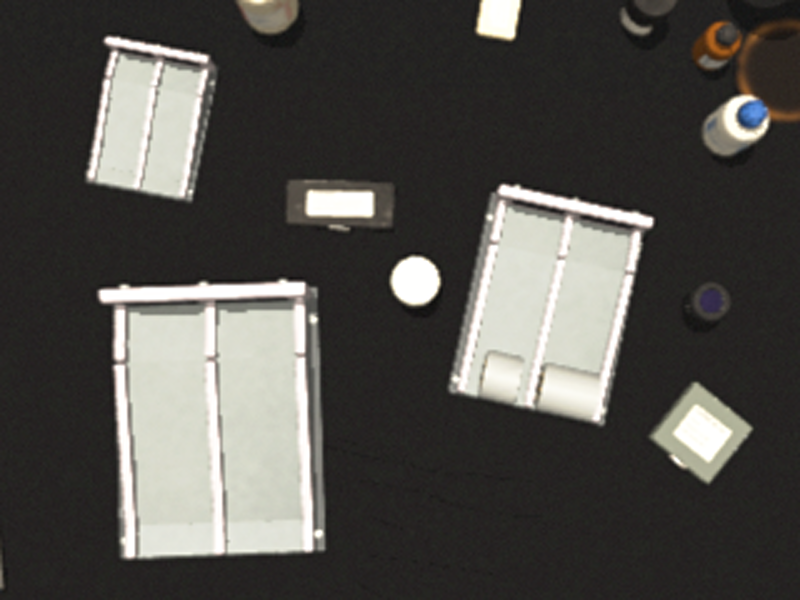

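View pics/scene0.png

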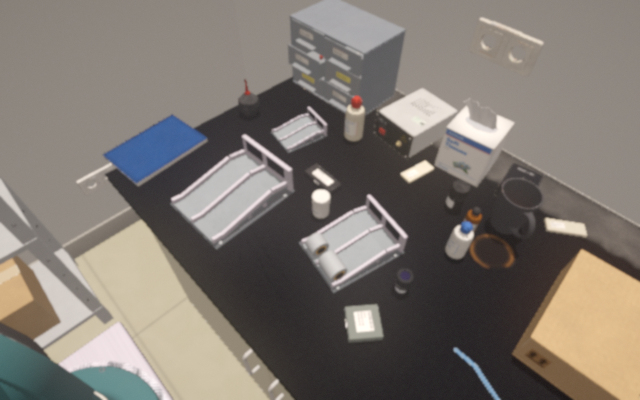

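The pictures show three ramp look-alikes in the top view: a large one at (240,252), a small one at (210,129) and a middle-sized one at (363,206). The middle-sized one is meant. It carries both sleeves: the longer one at (375,235) in the right lane and the shorter one at (349,229) in the left. The canister is at (315,189), the eyepiece at (428,200) and the square case at about (430,253).

Next I fit the ramp pose from both cameras, then take a close wrist view.

```bash
cat > h.py <<'E'
from plant import env
import cv2,numpy as np
from scipy.optimize import least_squares
P={"ramp_plane":(-62,0,8),"crest":(46,0,27),"seat_left":(62,29,44),"seat_right":(62,-29,44),
   "long_sleeve":(-62,-29,28.3),"short_sleeve":(-62,29,28.3)}
def proj(p,fx,fy,cx,cy,T):
    c=np.linalg.inv(T)@np.r_[p,1]; return np.array([fx*c[0]/c[2]+cx,fy*c[1]/c[2]+cy])
def rz(a): return np.array([[np.cos(a),-np.sin(a),0],[np.sin(a),np.cos(a),0],[0,0,1]])
def w(v,p): return rz(v[2])@np.array(p,float)+[v[0],v[1],0]
def cam(n,o=None):
    c=env.camera_params(n)
    if n=="wrist":
        T=np.eye(4);T[:3,:3]=o["tool_rot"];T[:3,3]=o["position"];T=T@c["mount"]
    else: T=c["pose"]
    return c["fx"],c["fy"],c["cx"],c["cy"],np.array(T)
def fit(obs,v0):   # obs: (name, pixel, cam)
    f=lambda v:np.concatenate([(proj(w(v,P[n]),*c)-px)/c[0]*800 for n,px,c in obs])
    r=least_squares(f,v0,loss="soft_l1",f_scale=2)
    return r.x,[(n,np.round(e,1).tolist()) for (n,_,_),e in zip(obs,f(r.x).reshape(-1,2))]
def tool(yaw): # x up the ramp, z down
    return rz(yaw)@np.diag([1.,-1,-1])
E
python3 - <<'E'
from h import *
t,s=cam("top"),cam("scene")
o=[("ramp_plane",(364,232),t),("crest",(378,179),t),("seat_left",(364,172),t),("seat_right",(391,178),t),("long_sleeve",(375,235),t),("short_sleeve",(349,229),t)]
v,e=fit(o,[540,0,-.2]); print("top",v,e)
v2,e2=fit(o+[("ramp_plane",(323,262),s),("crest",(368,230),s),("seat_right",(383,233),s),("long_sleeve",(329,265),s),("short_sleeve",(318,243),s)],v); print("both",v2,e2)
st=env.observe(); print(np.round(st["tool_rot"],2).tolist(),st["contact_force"])
p=w(v2,(-100,-29,150)); print(p,env.ik(p,tool(v2[2])), env.ik(w(v2,(30,-29,38)),tool(v2[2])))
E
```

```text
top [ 5.70333673e+02 -3.10890396e+01 -2.46100727e-01] [('ramp_plane', [-3.3, -0.1]), ('crest', [-4.7, 5.3]), ('seat_left', [0.6, -1.9]), ('seat_right', [0.8, -0.7]), ('long_sleeve', [2.2, 0.8]), ('short_sleeve', [0.8, -0.4])]
both [ 5.69465564e+02 -2.86214758e+01 -2.39100666e-01] [('ramp_plane', [-4.8, 0.6]), ('crest', [-6.9, 5.9]), ('seat_left', [-1.7, -1.2]), ('seat_right', [-1.4, -0.2]), ('long_sleeve', [0.6, 1.4]), ('short_sleeve', [-0.8, 0.5]), ('ramp_plane', [2.5, -5.4]), ('crest', [1.6, 4.3]), ('seat_right', [2.5, 2.6]), ('long_sleeve', [5.9, 0.0]), ('short_sleeve', [-1.6, 0.8])]
[[0.89, 0.45, -0.0], [0.45, -0.89, 0.0], [-0.0, -0.0, -1.0]] [-0.29725797  0.44147955 -0.74263759]
[465.442388   -33.11356781 150.        ] [ 0.30350907  0.21934885 -0.33426126  2.04161422  0.09166379  0.89446915
 -1.89067763] [ 0.15203513  0.57235    -0.12532138  1.80795563  0.09767974  0.76725321
 -1.83379225]
```

Run:
```python
from h import *
v=np.array([569.5,-28.6,-.24])
env.move_gripper(0)
env.reach(w(v,(-30,-29,190)),tool(v[2]))
o=env.observe(); im=env.read_camera("wrist"); c=cam("wrist",o)
print(c[:4],o["clock"],o["position"],o["contact_force"])
obs=[]
for n in P:
    r=env.spot_point(n,"wrist"); print(n,[(np.round(d["point"],1).tolist(),round(d["conf"],2)) for d in r][:4])
    q=proj(w(v,P[n]),*c)
    r=[d for d in r if np.hypot(*(np.array(d["point"])-q))<60 and d["conf"]>.3]
    if r: obs.append((n,r[0]["point"],c))
v,e=fit(obs,v); print(v,e); np.save("v.npy",v)
# overlay: rails edges/points
for n in P:
    cv2.drawMarker(im,tuple(int(a) for a in proj(w(v,P[n]),*c)),(0,0,255),0,12,1)
for y in(-55,-3,3,55):
    a=[tuple(int(a) for a in proj(w(v,(x,y,z)),*c)) for x,z in((-82,11.5),(-62,8),(46,27),(82,20))]
    for i in range(3): cv2.line(im,a[i],a[i+1],(0,255,0),1)
cv2.imwrite("pics/wrist1.png",im)
```

```text
(283.4961321147005, 283.4961321147005, 320.0328308519308, 199.25850373064563) 4.4667 [533.49253371 -50.45121511 189.98903034] [-0.25094924 -0.38031012 -0.2112666 ]
ramp_plane [([297.6, 208.0], 0.69), ([145.8, 121.6], 0.69), ([149.9, 317.8], 0.62)]
crest [([292.4, 120.7], 0.8), ([88.2, 245.2], 0.7), ([210.6, 161.4], 0.57), ([407.1, 207.0], 0.22)]
seat_left [([42.8, 245.4], 0.93), ([263.5, 111.6], 0.6), ([319.1, 107.9], 0.46)]
seat_right [([97.7, 232.2], 0.74), ([321.9, 105.6], 0.57)]
long_sleeve [([320.4, 209.8], 0.79)]
short_sleeve [([274.6, 211.0], 0.63)]
[ 5.70677432e+02 -2.86495903e+01 -2.10220470e-01] [('ramp_plane', [2.6, -6.5]), ('crest', [0.6, 3.9]), ('seat_left', [0.9, -10.2]), ('seat_right', [-14.2, 2.0]), ('long_sleeve', [-0.4, 0.0]), ('short_sleeve', [-0.3, 0.3])]
```

View pics/wrist1.png

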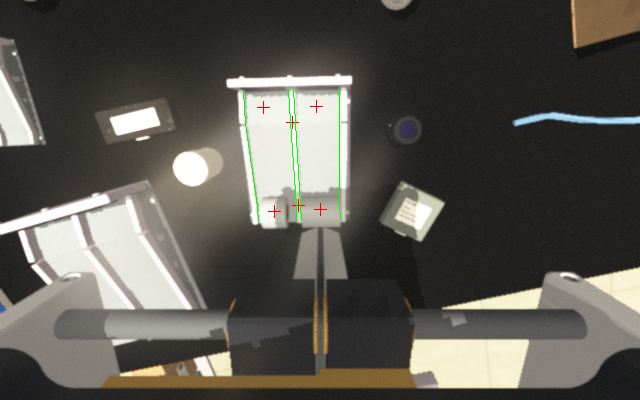

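The wrist view shows the middle ramp, with the long sleeve at (320,210) in the right lane and the short one at (274,211). Sleeve and rail-foot markers sit well. The yaw needs one check on an enlarged crop.

Run:
```python
from h import *
o=env.observe(); im=env.read_camera("wrist"); c=cam("wrist",o); v=np.load("v.npy"); print(v,np.save("c1.npy",c[4]))
cv2.imwrite("pics/w_raw.png",im)
k=4; x0,y0=215,70
cr=cv2.resize(im[y0:y0+165,x0:x0+165],None,fx=k,fy=k,interpolation=cv2.INTER_CUBIC)[:600]
for vv,col in((v,(0,200,0)),((570.3,-31,-.243),(0,0,255))):
    for y in(-58,0,58):   # rail top centre lines
        a=[tuple(int(q) for q in (proj(w(vv,(x,y,z+9)),*c)-[x0,y0]+.5)*k) for x,z in((-82,11.5),(-62,8),(46,27))]
        for i in range(2): cv2.line(cr,a[i],a[i+1],col,1)
cv2.imwrite("pics/w_crop.png",cr)
```

```text
[ 5.70677432e+02 -2.86495903e+01 -2.10220470e-01] None
```

View pics/w_crop.png

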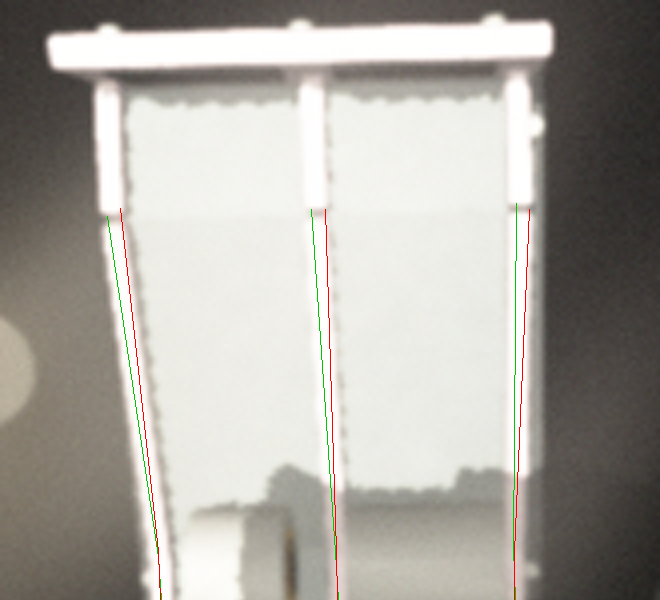

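Rail centres at the crest joint (crop 112/318/520, row 210) fall between the two fits, so the yaw is about -0.225. The choice is confirmed: long sleeve, right lane. Next I go behind it and push partway, then check.

```bash
cat > look.py <<'E'
from h import *
def look(v,name):
    o=env.observe(); im=env.read_camera("wrist"); c=cam("wrist",o)
    print("t",o["clock"],"F",np.round(o["contact_force"],2),"tcp in ramp",np.round(rz(-v[2])@(o["position"]-[v[0],v[1],0]),1))
    for n in("long_sleeve","short_sleeve"):
        for d in env.spot_point(n,"wrist")[:2]:
            T=c[4]; r=T[:3,:3]@[(d["point"][0]-c[2])/c[0],(d["point"][1]-c[3])/c[1],1]
            a=rz(-v[2])@(T[:3,3]-[v[0],v[1],0]); b=rz(-v[2])@r
            s=(28.3-a[2])/b[2]
            if n=="long_sleeve":   # axis height: z = 28.3+tan10*(x+62)
                k=np.tan(np.radians(10)); s=(28.3+k*(a[0]+62)-a[2])/(b[2]-k*b[0])
            print(n,np.round(d["point"]),round(d["conf"],2),"ramp",np.round(a+s*b,1))
    cv2.imwrite(f"pics/{name}.png",im)
E
python3 - <<'E'
from look import *
v=np.array([570.5,-29.6,-.225]); np.save("v.npy",v); R=tool(v[2])
env.reach(w(v,(-112,-29,120)),R)
look(v,"w2")
env.servo_line(w(v,(-108,-29,18.3)),R,80)
env.servo_line(w(v,(-92,-29,18.3)),R,25)
look(v,"w3")
env.servo_line(w(v,(-60,-29,18.3+32*np.tan(np.radians(10)))),R,25)
look(v,"w4")
E
```

```text
t 5.375 F [ 0.08 -0.03  0.64] tcp in ramp [-112.   -29.   120.2]
long_sleeve [317. 155.] 0.91 ramp [-64.6 -26.8  27.8]
short_sleeve [262. 152.] 0.71 ramp [-61.6  25.4  28.3]
t 7.7417 F [ 0.41  0.13 -0.95] tcp in ramp [-92.1 -29.   18.2]
long_sleeve [319. 204.] 0.6 ramp [-61.9 -29.1  28.3]
short_sleeve [230. 206.] 0.74 ramp [-63.3  26.7  28.3]
t 9.3417 F [0.03 0.37 0.09] tcp in ramp [-60.  -29.   23.9]
long_sleeve [321. 204.] 0.89 ramp [-29.9 -30.1  34. ]
long_sleeve [117. 153.] 0.51 ramp [ 2.2 86.9 39.6]
short_sleeve [235. 248.] 0.59 ramp [-62.8  27.8  28.3]
```

View pics/w4.png

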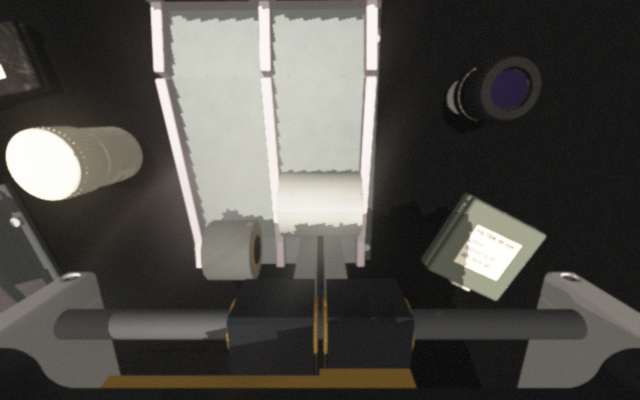

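The sleeve at (320,203) sits square in the right lane at ramp x of about -31, with the fingertips behind it, and nothing else has moved. I continue over the crest, then back away.

Run:
```python
from look import *
v=np.load("v.npy"); R=tool(v[2]); k=np.tan(np.radians(10))
env.servo_line(w(v,(26,-29,18.3+117*k)),R,30)
env.dwell(.5)
look(v,"w5")
env.servo_line(w(v,(5,-29,45)),R,50)
env.servo_line(w(v,(-30,-29,150)),R,100)
env.dwell(.3)
look(v,"w6")
o=env.observe();c=cam("wrist",o);print("expected seat px",proj(w(v,P["seat_right"]),*c))
im=cv2.imread("pics/w6.png"); cv2.imwrite("pics/w6c.png",cv2.resize(im[40:260,180:460],None,fx=2.7,fy=2.7,interpolation=cv2.INTER_CUBIC))
```

```text
t 13.05 F [-0.01 -0.13 -0.23] tcp in ramp [ 26. -29.  39.]
long_sleeve [318. 195.] 0.94 ramp [ 62.2 -27.9  50.2]
t 15.3417 F [0.21 0.75 0.36] tcp in ramp [-30.1 -29.  149.7]
long_sleeve [323. 110.] 0.88 ramp [ 58.2 -32.4  49.5]
short_sleeve [271. 223.] 0.86 ramp [-63.   25.8  28.3]
expected seat px [319.52153846 106.54828546]
```

View pics/w6c.png

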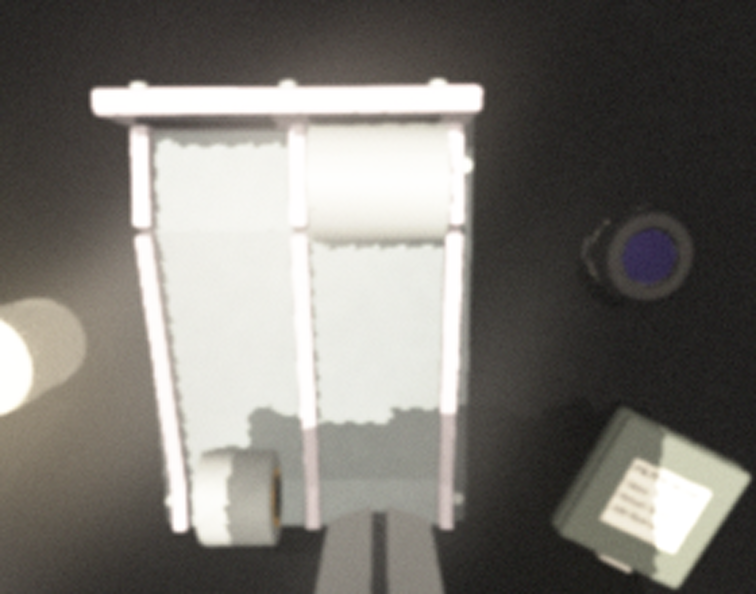

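The long sleeve (crop 380,185) lies square against the stop in the right lane. The short sleeve is still at the foot (240,500), the bystanders are in place, and the hand is clear. I hand the job in.

```bash
python3 -c "
from plant import env
print(env.finish_job())"
```

```text
the job is handed in; nothing more can be done
None
```

The long sleeve was pushed up the right lane and now sits square against the stop in the wrist view, with the short sleeve and bystanders left in place and the hand clear; the job is handed in, and no verdict was returned.

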